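# Roll the pleated filter onto the service mat's line

### The job

The dusty pleated filter has to lie on the long straight line moulded across the middle of the service mat, where its pleats will be picked clean. Press lightly on top of the lying filter with the fingertips and push its top sideways so that it rolls over the mat, stroke by stroke, until it rests lengthwise along the line, centred over it. Roll it by its top only: do not shove it from the side, drag it, pinch it or lift it, and leave the other things as they are.

Things in the scene. Friction and masses are not known exactly. Their poses are not given: they have to be found in the camera images.
- filter: pleated cartridge filter lying on its side on the mat, 120 mm long, about 130 g: two dark end caps 66 mm in diameter and 9 mm thick, on which it rolls, and pale firm pleats 62 mm in diameter between. Origin at its centre, 36 mm above the counter; x along its length, y and z turn as it rolls (z up at first). Starts 80 to 130 mm left or right of the line, nearly parallel to it. Over 40 N crushes it
- line (a point): middle of the straight pale line, 195 mm long and 4 mm wide, flush in the mat's face 3 mm above the counter, along this point's x (z up); the only long line, the short ticks are a scale. The mat grips the filter, which rolls without slip and stops within some mm when left; fingertips that stick to its top travel about 1.94 times as far as its axis
- mat: dark grey silicone service mat, 320 mm (its x) by 400 mm (its y), 3 mm thick, fixed to the counter; origin under its centre. A row of shallow parts pockets with rims 8 mm above the counter takes the far 49 mm (mat x 111 to 160 mm)
- jar: narrow glass jar with a steel twist cap, 40 mm in diameter and 94 mm tall, standing on the mat on the other side of the line from the filter, its middle 80 to 130 mm from the line; origin at the centre of its foot
- pick: small steel pick 126 mm long and 8 mm thick, lying on the near edge of the mat along the mat's y; origin on its underside near its middle
- gasket: black rubber sealing ring 42 mm in diameter, 6 mm high, lying near the mat's near left corner; origin at the centre of its underside
- screwdriver: red-handled screwdriver 200 mm long, lying on the counter to the right of the mat; origin on its underside
- brush: wooden-handled brush 200 mm long, lying on the counter to the left of the mat; origin on its underside
- dust_cup: clear plastic dust cup of the vacuum, 104 mm in diameter and 125 mm tall, standing on the counter far right; origin at the centre of its foot
There are look-alikes about, which are no part of the job. Leave any purple or yellow look-alike of the filter alone.

How it is judged:
By the outcome, as a careful person would: the job done as asked, in the order asked, and still so for the second after the job is handed in, with the robot touching nothing.
It also fails if it takes over 67 s, if anything falls off the work surface, if the arm or the gripper's body presses on something with over 40 N, if the wrist force passes 120 N, or if a joint passes its speed limit or range.

### The arm

A 6-joint arm with a two-finger parallel gripper is mounted at the origin on the work surface. World frame = base frame: x ahead of the robot, y to its left, z up, the work surface at z = 0. Lengths are in m, angles in rad, forces in N, time in s.
With the tool pointing down it reaches from about 0.35 to 0.775 m from the base axis. Payload 7.3 kg.
Tool frame: the origin (TCP) lies at the very end of the fingers, on their centre line; the grasp point (between the pads) lies robot.pinch_z behind it (robot.pinch_z is the distance from the TCP to the grasp point, in m); y points along the fingers, z is the direction in which the jaws open and shut, and the axes are right-handed (so a half turn about y gives the same grasp; the last joint's range is limited). The gripper opens to 92 mm and grips with 3 to 60 N. Pads are 19 mm wide; open, the fingers measure 130 mm over their backs; the gripper's body (75 mm by 190 mm) begins 47 mm behind the grasp point.
Start: joints at [-1.337, 0.342, 1.524, -0, 1.275, -0.146], TCP at [0.195, -0.488, 0.227] pointing down, gripper open.
Joint ranges: [-2.53, 2.53], [-0.77, 2.02], [0.04, 2.7], [-1, 4.14], [0.28, 2.66], [-3.11, 3.11]. Speed limits (rad/s): [2.57, 2.57, 3.14, 3.14, 3.14, 3.14].

### API

Orientations are given as [roll, pitch, yaw] about the fixed x, y, z axes, in that order (R = Rz(yaw) Ry(pitch) Rx(roll)).
In Python, from cell import status, viewer, robot gives the robot as it stands. The module is installed in compiled form; this text tells all that it offers.
- The arm moves only by the shell command python3 -m pendant 'ROWS' [FORCE]. ROWS is JSON, a list that holds one entry, the list of rows, each a list of 7 numbers: the shift along the tool's x, y, z in cm, then the turn, a rotation vector about the tool's x, y, z in rad, then the finger opening in cm, from 0 to 9.18. A call has 1 to 20 rows; each row is the pose to reach, as a shift and turn from the pose commanded when the call began, along the tool's axes at that moment; what a row does not reach only later rows make up. A row lasts 1/10 s, in which the tool goes at most 50 mm and 8.59 degrees, less where a joint would pass 70% of its speed; a pose out of reach is approached as far as the arm can. A call with a gripper value outside its range is refused whole. The fingers move at their own pace and stop on an object; FORCE is the grip in N (left out, the last holds). Time passes only in rows, so rows that repeat a pose let the fingers close. It gives the time, the measured TCP pose, the force and the opening at its end, in the units of the state.
- status.observe(): the state, without advancing time (a new reading comes with each control period).
- viewer.read_camera(name): name is "side" or "top"; returns a dict with "image" (400x640x3 uint8, red, green, blue), "range_z" (400x640 float32, m along the optical axis (not along the pixel's ray), 0 where there is no reading), "fx", "fy", "cx", "cy" (pixels), "camera_from_world" (4x4, takes a point from world to camera coordinates). Camera axes: x right, y up, looking along -z (the intrinsics and any distortion apply to the point x, -y, -z); pixel columns grow to the right and rows downward; lengths in m; the calibration is good to about 2 mm. A picture is of the moment at which its call begins.
- robot.hand_in(): hands the job in, once; it reports no verdict.
The state is a dict: "time": time; "qpos": joint angles; "qvel": joint speeds; "joint_efforts": joint torques, N m; "tool_pos": TCP position; "tool_rot": TCP orientation; "contact_force": force on the tool from outside, world axes, zero at the start; "torque": the same for the moment, N m; "opening": finger opening in m.
Only numpy, scipy, OpenCV 4.12 (cv2) and the standard library are available. Lean on these libraries where they do the work, as an engineer would, in place of code of your own. Each camera call takes 0.05 s, during which the arm holds its last target. There are 200 camera calls.

## Working session

There is one attempt and no reset: what is moved stays moved. The work goes in short steps, Python scripts to look and compute and a shell command to move; the robot and the scene stay as the last step left them, time stands still between calls to the robot, and variables do not carry over. Pictures are saved under pics/ and viewed, about 8 in all and at most 12, crops included, and the job is handed in when it is done.

```bash
mkdir -p pics
cat > h.py <<'E'
import numpy as np,cv2
from cell import status,viewer,robot
def ray(c,u,v):
    M=np.linalg.inv(c["camera_from_world"]); d=np.array([(u-c["cx"])/c["fx"],-(v-c["cy"])/c["fy"],-1.])
    return M[:3,3],M[:3,:3]@d
def onplane(c,u,v,z):
    o,d=ray(c,u,v); return o+d*(z-o[2])/d[2]
def pt(c,u,v):
    o,d=ray(c,u,v); return o+d*c["range_z"][int(v),int(u)]
def cloud(c):
    v,u=np.mgrid[:400,:640]; r=c["range_z"]; d=np.stack([(u-c["cx"])/c["fx"],-(v-c["cy"])/c["fy"],-np.ones_like(r)],-1)
    M=np.linalg.inv(c["camera_from_world"]); return (d*r[...,None])@M[:3,:3].T+M[:3,3]
def proj(c,p):
    q=c["camera_from_world"]@np.r_[p,1]; return c["cx"]+c["fx"]*q[0]/-q[2], c["cy"]+c["fy"]*q[1]/q[2]
E
python3 - <<'E'
from h import *
s=status.observe()
for k,v in s.items(): print(k,np.round(v,3))
print(robot.pinch_z)
for n in("top","side"):
    c=viewer.read_camera(n); cv2.imwrite(f"pics/{n}0.png",c["image"][...,::-1]); print(n,c["fx"],c["cx"],c["cy"],np.round(np.linalg.inv(c["camera_from_world"]),3).tolist(),[k for k in c])
E
```

```text
time 0.0
qpos [-1.337  0.343  1.525  0.     1.275 -0.146]
qvel [-0.001 -0.     0.    -0.    -0.    -0.   ]
joint_efforts [-2.0000e-03 -4.3125e+01 -2.4423e+01  7.2000e-02  5.6000e-02 -0.0000e+00]
tool_pos [ 0.195 -0.487  0.226]
tool_rot [-1.572  0.    -2.762]
contact_force [ 0.105 -0.49  -0.092]
torque [-0.044 -0.035 -0.027]
opening 0.092
0.0188
top 455.9142968531993 315.68859596258505 201.4315486162066 [[0.025, 0.999, -0.048, 0.36], [-1.0, 0.025, 0.001, -0.001], [0.002, 0.048, 0.999, 1.568], [0.0, 0.0, 0.0, 1.0]] ['image', 'range_z', 'fx', 'fy', 'cx', 'cy', 'camera_from_world']
side 459.0637489396983 319.4175871220215 203.23378616790865 [[0.923, 0.19, -0.334, -0.095], [-0.384, 0.507, -0.772, -1.252], [0.022, 0.841, 0.541, 0.947], [0.0, 0.0, 0.0, 1.0]] ['image', 'range_z', 'fx', 'fy', 'cx', 'cy', 'camera_from_world']
```

View pics/top0.png

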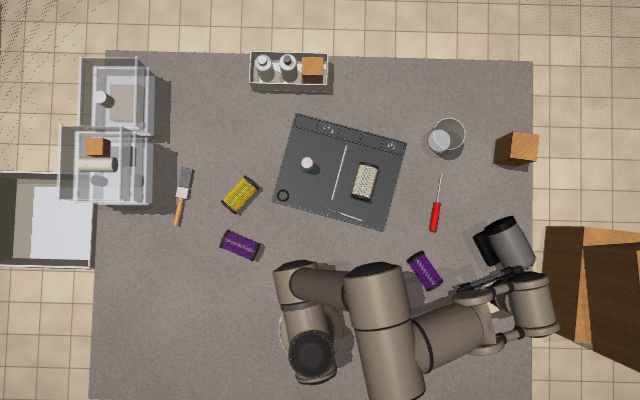

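View pics/side0.png

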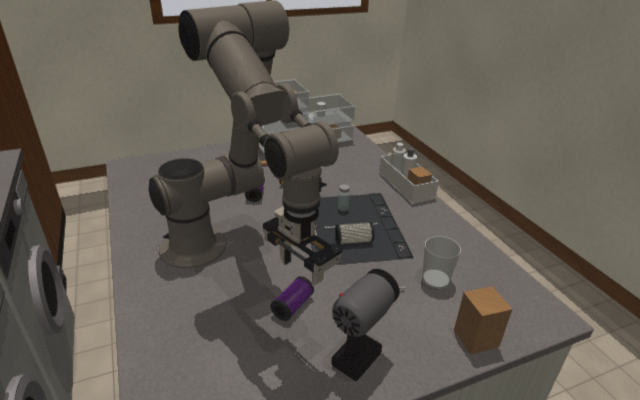

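The top view shows the filter at about (366,182), the line from (345,147) to (333,198), and the jar at (307,163). So the filter has to roll left (+y). The side view shows the filter at (355,233). Next I'll measure.

```bash
cat > m.py <<'E'
from h import *
def line(c):
    g=cv2.cvtColor(c["image"],cv2.COLOR_RGB2GRAY); P=cloud(c)
    return g,P
def filt(c,guess=None):
    P=cloud(c); hsv=cv2.cvtColor(c["image"],cv2.COLOR_RGB2HSV)
    return P,hsv
if __name__=="__main__":
    c=viewer.read_camera("top"); im=c["image"]; P=cloud(c)
    g=cv2.cvtColor(im,cv2.COLOR_RGB2GRAY)
    # line: pale thin, near mat height
    m=np.zeros_like(g); m[140:205,325:350]=(g[140:205,325:350]>120)
    n,l,st,ce=cv2.connectedComponentsWithStats(m); 
    i=1+np.argmax(st[1:,4]); v,u=np.where(l==i)
    L=np.array([onplane(c,a,b,.003) for a,b in zip(u,v)])[:,:2]
    vx,vy,x0,y0=cv2.fitLine(L.astype(np.float32),2,0,.01,.01).ravel(); d=np.array([vx,vy]); d*=np.sign(vx)
    t=(L-[x0,y0])@d; ctr=np.array([x0,y0])+d*(t.max()+t.min())/2
    print("line",ctr,"len",np.ptp(t),"yaw",np.degrees(np.arctan2(d[1],d[0])),"z",np.median(P[v,u,2]))
    # filter by range: z>.02 in window
    w=np.zeros(g.shape,bool); w[150:215,340:395]=1
    f=w&(P[...,2]>.015); F=P[f]
    print("filter pts",len(F),"zmax",np.percentile(F[:,2],[50,90,99]))
    r=cv2.minAreaRect(F[:,:2].astype(np.float32)*1000); print(r)
    for n,(a,b,e,h) in dict(jar=(150,175,295,320)).items():
        J=P[a:b,e:h].reshape(-1,3); K=J[J[:,2]>.06]; print(n,K.mean(0),K[:,2].max(),len(K))
    n=np.array([-d[1],d[0]]); 
    print("offset filter: along",(np.array(r[0])/1000-ctr)@d,"left",(np.array(r[0])/1000-ctr)@n)
    s=viewer.read_camera("side"); Q=cloud(s); 
    q=(np.abs(Q[...,0]-r[0][0]/1000)<.1)&(np.abs(Q[...,1]-r[0][1]/1000)<.08)&(Q[...,2]>.015)&(Q[...,2]<.09)
    print("side",q.sum(),np.percentile(Q[q],[1,50,99],axis=0))
    cv2.imwrite("pics/crop1.png",cv2.resize(im[100:240,260:420,::-1],None,fx=5,fy=5,interpolation=cv2.INTER_CUBIC)[:600])
E
python3 m.py
```

```text
line [ 0.53892821 -0.08040116] len 0.19408852828598644 yaw -13.800549 z 0.002358636882198395
filter pts 702 zmax [0.05926392 0.06773564 1.56763085]
((445.6329650878906, -121.94546508789062), (99.86736297607422, 278.6274108886719), 55.1331901550293)
jar [0.55466873 0.03029681 0.0930094 ] 0.10316637759587288 122
offset filter: along -0.08069190368108022 left -0.06259990540689186
side 611 [[ 0.44091911 -0.20134032  0.01721373]
 [ 0.48716863 -0.18021986  0.05224929]
 [ 0.54375687 -0.12657103  0.0702772 ]]
```

View pics/crop1.png

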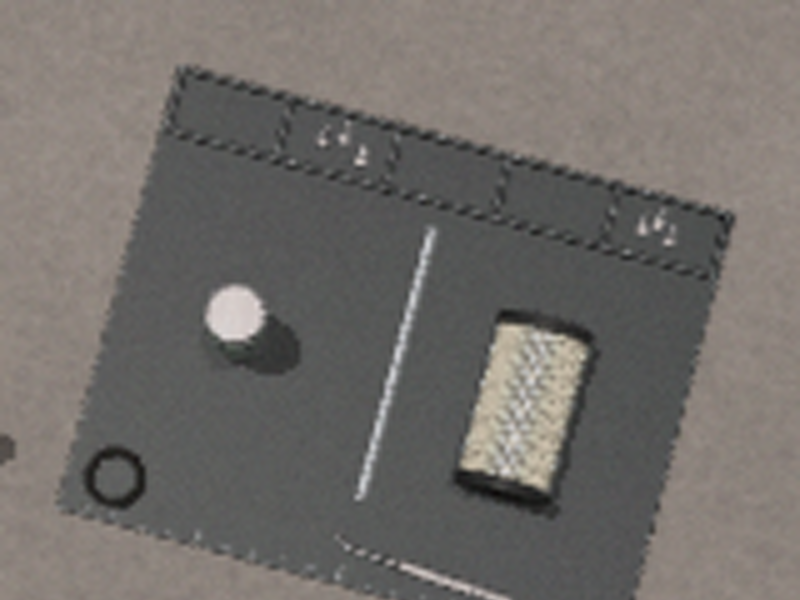

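The crop shows the filter lying parallel to the line, with its caps at (545,325) and (505,490). My filter fit was spoiled by pixels without a range reading, so I'll fix that.

```bash
cat > f.py <<'E'
from h import *
CTR=np.array([.5389,-.0804]); YAW=np.radians(-13.8)
D=np.array([np.cos(YAW),np.sin(YAW)]); N=np.array([-D[1],D[0]])
def measure(save=None,cams=("top","side")):
    for nm in cams:
        c=viewer.read_camera(nm); P=cloud(c); r=c["range_z"]
        g=cv2.cvtColor(c["image"],cv2.COLOR_RGB2GRAY)
        A=(P[...,:2]-CTR)@D; B=(P[...,:2]-CTR)@N
        m=(r>.1)&(P[...,2]>.03)&(P[...,2]<.08)&(abs(A)<.1)&(B>-.17)&(B<.06)
        k,l,st,ce=cv2.connectedComponentsWithStats(m.astype(np.uint8))
        i=1+np.argmax(st[1:,4]); q=l==i; X=np.c_[A[q],B[q]]*1000
        R=cv2.minAreaRect(X.astype(np.float32)); z=P[q][:,2]
        # top crest: points highest
        hi=X[z>np.percentile(z,50)]; v=cv2.fitLine(hi.astype(np.float32),2,0,.01,.01).ravel()
        # ridge by fit of circle z=zc+sqrt: quadratic in perpendicular coordinate
        G=np.c_[np.ones(len(X)),X,X[:,0]*X[:,1],X[:,1]**2]; 
        print(nm,"n",q.sum(),"rect c",np.round(R[0],1),np.round(R[1],1),round(R[2],1),"zmax",np.round(np.percentile(z,[95,99]),4),"A range",np.round(np.percentile(X[:,0],[.5,99.5]),1),"B range",np.round(np.percentile(X[:,1],[1,99]),1))
        # axis by least squares on pleats cylinder r=31, z axis=.036
        from scipy.optimize import least_squares
        def fun(p):
            t=np.tan(p[1]); dd=(X[:,1]-p[0]-t*X[:,0])*np.cos(p[1]); return np.hypot(dd,(z-p[2]*.001)*1000)-31.5
        s=least_squares(fun,[X[:,1].mean(),0,36],loss="soft_l1"); print("   axis: B at A=0",round(s.x[0],1),"yaw rel line deg",round(np.degrees(s.x[1]),2),"zc",round(s.x[2],1),"rms",round(np.sqrt(np.mean(s.fun**2)),2))
    if save: cv2.imwrite(save,cv2.resize(c["image"][...,::-1][100:240,240:440],None,fx=4,fy=4))
if __name__=="__main__": measure()
E
python3 f.py
python3 - <<'E'
from h import *
from scipy.spatial.transform import Rotation as R
s=status.observe(); print(np.round(R.from_euler("xyz",s["tool_rot"]).as_matrix(),3))
E
```

```text
top n 683 rect c [-12.5 -88.9] [ 64.7 121. ] 90.0 zmax [0.0691 0.0719] A range [-72.4  47. ] B range [-119.3  -58.5]
   axis: B at A=0 -89.7 yaw rel line deg -0.37 zc 33.9 rms 3.93
side n 619 rect c [-12.  -92.7] [ 66.  124.4] 88.9 zmax [0.0681 0.0705] A range [-73.6  46.5] B range [-124.3  -71.1]
   axis: B at A=0 -88.3 yaw rel line deg -0.17 zc 34.8 rms 4.69
[[-0.929 -0.     0.371]
 [-0.371  0.    -0.929]
 [-0.    -1.    -0.   ]]
```

```bash
python3 -m pendant '[[[-2,0,-1,0,-0.08,0,4.8],[-6,0,-2.7,0,-0.16,0,4.8],[-10,0,-4.5,0,-0.25,0,4.8],[-14,0,-6.2,0,-0.34,0,4.8],[-18,0,-8,0,-0.43,0,4.8],[-22,0,-9.8,0,-0.52,0,4.8],[-26,0,-11.6,0,-0.61,0,4.8],[-30,0,-13.3,0,-0.7,0,4.8],[-34,0,-15.1,0,-0.79,0,4.8],[-37.5,0,-16.7,0,-0.87,0,4.8],[-39.5,0,-17.6,0,-0.93,0,4.8],[-40.5,0,-18,0,-0.949,0,4.8],[-40.5,3,-18,0,-0.949,0,4.8],[-40.5,6,-18,0,-0.949,0,4.8],[-40.5,9,-18,0,-0.949,0,4.8],[-40.5,11,-18,0,-0.949,0,4.8],[-40.5,12,-18,0,-0.949,0,4.8],[-40.5,12,-18,0,-0.949,0,4.8],[-40.5,12,-18,0,-0.949,0,4.8]]]'
cat > s.py <<'E'
from f import *
from scipy.spatial.transform import Rotation as R
def st():
    s=status.observe(); p=s["tool_pos"]; M=R.from_euler("xyz",s["tool_rot"]).as_matrix()
    print("t",round(s["time"],2),"pos",np.round(p,4),"A,B mm",np.round([(p[:2]-CTR)@D*1e3,(p[:2]-CTR)@N*1e3],1),"z-yaw rel line",round(np.degrees(np.arctan2(M[1,2],M[0,2])-YAW),2),"tilt",np.round(M[2],3),"F",np.round(s["contact_force"],2),"T",np.round(s["torque"],2),"op",round(s["opening"],4))
if __name__=="__main__": st()
E
python3 s.py; python3 -c "
from f import *
measure(cams=('side',))
c=viewer.read_camera('side');cv2.imwrite('pics/side1.png',cv2.resize(c['image'][150:300,250:450,::-1],None,fx=4,fy=4))"
```

```text
time: 2.2
tool_pos: [0.5045, -0.1709, 0.1076]
tool_rot: [-1.57, -0.0, -1.813]
contact_force: [-0.1, -0.3, 1.0]
opening: 0.0476
t 2.2 pos [ 0.5045 -0.1709  0.1076] A,B mm [-11.9 -96.1] z-yaw rel line -0.1 tilt [ 0.    -1.     0.001] F [-0.07 -0.26  1.02] T [-0.06 -0.09  0.01] op 0.0476
side n 623 rect c [-13.5 -91.8] [120.6  68.8] 1.2 zmax [0.0686 0.0702] A range [-73.3  46.3] B range [-124.4  -71. ]
   axis: B at A=0 -88.4 yaw rel line deg -0.31 zc 35.2 rms 4.52
```

View pics/side1.png

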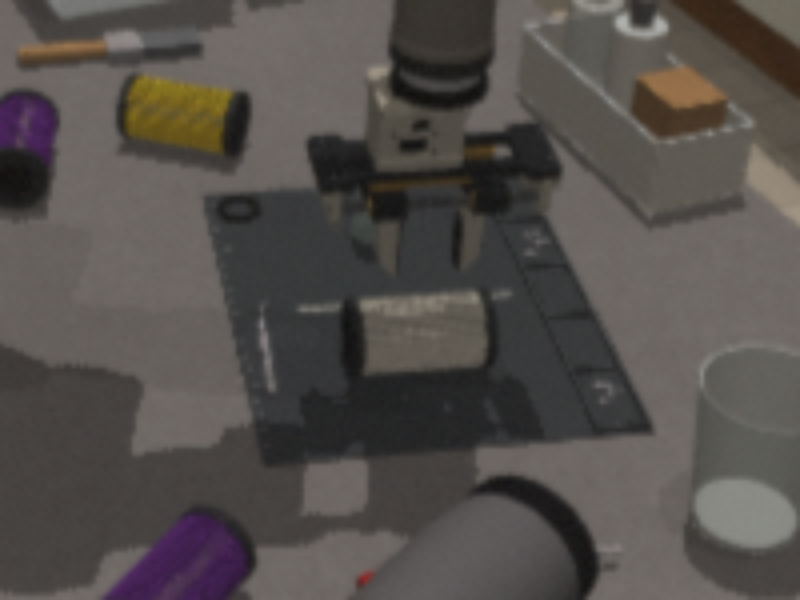

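The side crop shows both fingertips, at (390,270) and (470,265), above the pleats of the filter at (420,335). I'll descend until they just touch.

```bash
python3 -m pendant '[[[0,1.5,0,0,0,0,4.8],[0,2.8,0,0,0,0,4.8],[0,3.5,0,0,0,0,4.8],[0,3.7,0,0,0,0,4.8],[0,3.8,0,0,0,0,4.8],[0,3.8,0,0,0,0,4.8]]]'; python3 -m pendant '[[[0,0.1,0,0,0,0,4.8],[0,0.2,0,0,0,0,4.8],[0,0.2,0,0,0,0,4.8]]]'; python3 s.py
```

```text
time: 2.9
tool_pos: [0.5044, -0.1705, 0.0693]
tool_rot: [-1.57, -0.0, -1.813]
contact_force: [-0.2, 0.4, 0.4]
opening: 0.0478
time: 3.2
tool_pos: [0.5043, -0.1704, 0.0672]
tool_rot: [-1.57, -0.0, -1.813]
contact_force: [-0.4, -0.2, 2.4]
opening: 0.0476
t 3.2 pos [ 0.5043 -0.1704  0.0672] A,B mm [-12.1 -95.7] z-yaw rel line -0.07 tilt [ 0.    -1.     0.001] F [-0.35 -0.17  2.36] T [-0.04 -0.04  0.02] op 0.0476
```

```bash
python3 -m pendant '[[[0,0.05,0,0,0,0,4.8],[0,0.1,0,0,0,0,4.8],[0,0.1,0,0,0,0,4.8]]]'; python3 s.py
```

```text
time: 3.5
tool_pos: [0.5044, -0.1705, 0.0669]
tool_rot: [-1.569, -0.001, -1.813]
contact_force: [-1.9, 0.5, 10.8]
opening: 0.0481
t 3.5 pos [ 0.5044 -0.1705  0.0669] A,B mm [-12.  -95.8] z-yaw rel line -0.06 tilt [ 0.001 -1.     0.001] F [-1.92  0.46 10.79] T [ 0.18  0.39 -0.06] op 0.0481
```

```bash
python3 -m pendant '[[[-0.1,-0.04,0,0,0,0,4.8],[-0.3,-0.04,0,0,0,0,4.8],[-0.5,-0.04,0,0,0,0,4.8],[-0.7,-0.04,0,0,0,0,4.8],[-0.9,-0.04,0,0,0,0,4.8],[-1.1,-0.04,0,0,0,0,4.8],[-1.2,-0.04,0,0,0,0,4.8],[-1.2,-0.04,0,0,0,0,4.8]]]'; python3 s.py; python3 f.py
```

```text
time: 4.3
tool_pos: [0.5073, -0.1587, 0.067]
tool_rot: [-1.569, -0.0, -1.813]
contact_force: [-1.5, 0.1, 8.2]
opening: 0.0478
t 4.3 pos [ 0.5073 -0.1587  0.067 ] A,B mm [-12.  -83.6] z-yaw rel line -0.06 tilt [ 0.    -1.     0.001] F [-1.49  0.08  8.2 ] T [ 0.06  0.25 -0.03] op 0.0478
top n 9 rect c [-16.4 -54.6] [ 3.7 17.7] 89.5 zmax [0.0577 0.0586] A range [-25.3  -7.8] B range [-56.5 -52.8]
   axis: B at A=0 -86.0 yaw rel line deg 539.2 zc 45.1 rms 1.03
side n 607 rect c [-13.4 -89.1] [ 64.6 121.2] 89.5 zmax [0.0694 0.0787] A range [-73.5  46. ] B range [-117.6  -62.3]
   axis: B at A=0 -82.3 yaw rel line deg 0.33 zc 35.4 rms 5.03
```

Rolling without slip: the axis moved 6.1 mm for 12.2 mm of fingertip travel. I'll carry this stroke on, lift, go back and set down again.

```bash
python3 -m pendant '[[[-0.1,0,0,0,0,0,4.8],[-0.3,0,0,0,0,0,4.8],[-0.5,0,0,0,0,0,4.8],[-0.7,0,0,0,0,0,4.8],[-0.9,0,0,0,0,0,4.8],[-1.1,0,0,0,0,0,4.8],[-1.3,0,0,0,0,0,4.8],[-1.4,0,0,0,0,0,4.8],[-1.4,0,0,0,0,0,4.8],[-1.4,-0.5,0,0,0,0,4.8],[-1.4,-1.5,0,0,0,0,4.8],[-0.8,-1.5,0,0,0,0,4.8],[-0.2,-1.5,0,0,0,0,4.8],[-0.2,-1.5,0,0,0,0,4.8]]]'; python3 s.py; python3 f.py
```

```text
time: 5.8
tool_pos: [0.5071, -0.1576, 0.081]
tool_rot: [-1.571, -0.0, -1.814]
contact_force: [-0.0, -1.0, -0.1]
opening: 0.0479
t 5.8 pos [ 0.5071 -0.1576  0.081 ] A,B mm [-12.4 -82.6] z-yaw rel line -0.12 tilt [ 0. -1. -0.] F [-0.02 -1.02 -0.12] T [-0.02 -0.07 -0.02] op 0.0479
top n 8 rect c [-17.5 -53.9] [18.3  4.1] 2.5 zmax [0.0608 0.0613] A range [-26.7  -8.4] B range [-56.3 -52.2]
   axis: B at A=0 -88.3 yaw rel line deg 171.3 zc 51.4 rms 1.38
side n 592 rect c [-14.  -83.8] [ 58.9 122.7] 88.9 zmax [0.0683 0.0701] A range [-73.6  46.3] B range [-111.4  -58.5]
   axis: B at A=0 -75.1 yaw rel line deg -0.26 zc 35.2 rms 4.79
```

```bash
python3 -m pendant '[[[0,0.8,0,0,0,0,4.8],[0,1.3,0,0,0,0,4.8],[0,1.5,0,0,0,0,4.8],[0,1.5,0,0,0,0,4.8],[-0.2,1.5,0,0,0,0,4.8],[-0.5,1.5,0,0,0,0,4.8],[-0.8,1.5,0,0,0,0,4.8],[-1.1,1.5,0,0,0,0,4.8],[-1.4,1.5,0,0,0,0,4.8],[-1.7,1.5,0,0,0,0,4.8],[-2.0,1.5,0,0,0,0,4.8],[-2.3,1.5,0,0,0,0,4.8],[-2.5,1.5,0,0,0,0,4.8],[-2.7,1.5,0,0,0,0,4.8],[-2.8,1.5,0,0,0,0,4.8],[-2.8,1.5,0,0,0,0,4.8]]]'; python3 s.py;  python3 -m pendant '[[[0,-0.5,0,0,0,0,4.8],[0,-1.5,0,0,0,0,4.8],[0.7,-1.5,0,0,0,0,4.8],[1.4,-1.5,0,0,0,0,4.8],[1.4,-1.5,0,0,0,0,4.8]]]'; python3 s.py; python3 f.py
```

```text
time: 7.5
tool_pos: [0.5141, -0.1293, 0.0669]
tool_rot: [-1.571, -0.0, -1.812]
contact_force: [-3.4, 1.6, 12.9]
opening: 0.0479
t 7.5 pos [ 0.5141 -0.1293  0.0669] A,B mm [-12.4 -53.4] z-yaw rel line -0.03 tilt [ 0. -1.  0.] F [-3.44  1.64 12.9 ] T [ 0.12  0.53 -0.04] op 0.0479
time: 8.0
tool_pos: [0.5104, -0.1441, 0.0808]
tool_rot: [-1.571, -0.0, -1.814]
contact_force: [0.2, -0.3, -0.1]
opening: 0.0482
t 8.0 pos [ 0.5104 -0.1441  0.0808] A,B mm [-12.4 -68.7] z-yaw rel line -0.13 tilt [ 0. -1. -0.] F [ 0.22 -0.31 -0.14] T [-0.02 -0.04 -0.  ] op 0.0482
top n 12 rect c [-20.  -38.3] [ 4.5 22.2] 78.6 zmax [0.056  0.0563] A range [-30.5  -9. ] B range [-40.6 -34.2]
   axis: B at A=0 -47065.3 yaw rel line deg 630.01 zc 23.4 rms 2.41
side n 593 rect c [-13.3 -67. ] [ 62.4 122.3] 90.0 zmax [0.0686 0.0709] A range [-73.5  46.5] B range [-96.6 -42.9]
   axis: B at A=0 -60.6 yaw rel line deg -0.54 zc 35.2 rms 4.62
```

```bash
python3 -m pendant '[[[0,0.8,0,0,0,0,4.8],[0,1.3,0,0,0,0,4.8],[0,1.46,0,0,0,0,4.8],[0,1.46,0,0,0,0,4.8],[-0.2,1.46,0,0,0,0,4.8],[-0.5,1.46,0,0,0,0,4.8],[-0.8,1.46,0,0,0,0,4.8],[-1.1,1.46,0,0,0,0,4.8],[-1.4,1.46,0,0,0,0,4.8],[-1.7,1.46,0,0,0,0,4.8],[-2.0,1.46,0,0,0,0,4.8],[-2.3,1.46,0,0,0,0,4.8],[-2.5,1.46,0,0,0,0,4.8],[-2.7,1.46,0,0,0,0,4.8],[-2.8,1.46,0,0,0,0,4.8],[-2.8,1.46,0,0,0,0,4.8]]]'; python3 s.py;  python3 -m pendant '[[[0,-0.5,0,0,0,0,4.8],[0,-1.46,0,0,0,0,4.8],[0.7,-1.46,0,0,0,0,4.8],[1.4,-1.46,0,0,0,0,4.8],[1.4,-1.46,0,0,0,0,4.8]]]'; python3 s.py; python3 f.py
```

```text
time: 9.7
tool_pos: [0.5174, -0.1156, 0.0669]
tool_rot: [-1.571, -0.0, -1.812]
contact_force: [-2.5, 1.0, 8.0]
opening: 0.0479
t 9.7 pos [ 0.5174 -0.1156  0.0669] A,B mm [-12.4 -39.3] z-yaw rel line -0.03 tilt [ 0. -1.  0.] F [-2.53  1.01  8.03] T [ 0.08  0.46 -0.01] op 0.0479
time: 10.2
tool_pos: [0.5138, -0.1306, 0.0809]
tool_rot: [-1.571, -0.0, -1.814]
contact_force: [0.2, 0.9, -0.2]
opening: 0.0483
t 10.2 pos [ 0.5138 -0.1306  0.0809] A,B mm [-12.4 -54.7] z-yaw rel line -0.13 tilt [ 0. -1. -0.] F [ 0.15  0.87 -0.19] T [ 0.04 -0.12 -0.02] op 0.0483
top n 18 rect c [-28.8 -20.8] [ 6.  38.7] 82.2 zmax [0.0562 0.0579] A range [-48.2  -9.8] B range [-24.5 -18.5]
   axis: B at A=0 -53.8 yaw rel line deg 354.95 zc 42.9 rms 1.34
side n 579 rect c [-13.6 -52.2] [ 66.4 121.2] 86.9 zmax [0.0687 0.0704] A range [-73.7  45.5] B range [-82.2 -28. ]
   axis: B at A=0 -45.6 yaw rel line deg 0.52 zc 35.6 rms 4.9
```

```bash
python3 -m pendant '[[[0,0.8,0,0,0,0,4.8],[0,1.3,0,0,0,0,4.8],[0,1.46,0,0,0,0,4.8],[0,1.46,0,0,0,0,4.8],[-0.2,1.46,0,0,0,0,4.8],[-0.5,1.46,0,0,0,0,4.8],[-0.8,1.46,0,0,0,0,4.8],[-1.1,1.46,0,0,0,0,4.8],[-1.4,1.46,0,0,0,0,4.8],[-1.7,1.46,0,0,0,0,4.8],[-2.0,1.46,0,0,0,0,4.8],[-2.3,1.46,0,0,0,0,4.8],[-2.5,1.46,0,0,0,0,4.8],[-2.7,1.46,0,0,0,0,4.8],[-2.8,1.46,0,0,0,0,4.8],[-2.8,1.46,0,0,0,0,4.8]]]'; python3 s.py;  python3 -m pendant '[[[0,-0.5,0,0,0,0,4.8],[0,-1.46,0,0,0,0,4.8],[0.7,-1.46,0,0,0,0,4.8],[1.4,-1.46,0,0,0,0,4.8],[1.4,-1.46,0,0,0,0,4.8]]]'; python3 s.py; python3 f.py
```

```text
time: 11.9
tool_pos: [0.5208, -0.102, 0.0669]
tool_rot: [-1.571, -0.0, -1.812]
contact_force: [-1.8, 0.9, 8.6]
opening: 0.0478
t 11.9 pos [ 0.5208 -0.102   0.0669] A,B mm [-12.4 -25.3] z-yaw rel line -0.03 tilt [ 0. -1.  0.] F [-1.77  0.85  8.61] T [ 0.05  0.4  -0.05] op 0.0478
time: 12.4
tool_pos: [0.5172, -0.117, 0.0809]
tool_rot: [-1.571, -0.0, -1.814]
contact_force: [0.4, 0.1, -0.3]
opening: 0.0477
t 12.4 pos [ 0.5172 -0.117   0.0809] A,B mm [-12.4 -40.7] z-yaw rel line -0.13 tilt [ 0. -1. -0.] F [ 0.42  0.14 -0.32] T [-0.05 -0.06 -0.04] op 0.0477
top n 22 rect c [-29.9  -4.4] [ 6.2 39. ] 86.2 zmax [0.0564 0.0565] A range [-49.1 -10.6] B range [-8.3 -1.8]
   axis: B at A=0 -35.3 yaw rel line deg 1618.37 zc 39.6 rms 1.54
side n 562 rect c [-13.5 -35.2] [ 71.7 120. ] 88.2 zmax [0.0687 0.0713] A range [-73.2  45.8] B range [-67.  -12.9]
   axis: B at A=0 -30.8 yaw rel line deg -0.26 zc 35.6 rms 4.65
```

```bash
python3 -m pendant '[[[-0.3,0,0,0,0,0,4.8],[-0.3,0.8,0,0,0,0,4.8],[-0.3,1.3,0,0,0,0,4.8],[-0.3,1.46,0,0,0,0,4.8],[-0.3,1.46,0,0,0,0,4.8],[-0.5,1.46,0,0,0,0,4.8],[-0.8,1.46,0,0,0,0,4.8],[-1.1,1.46,0,0,0,0,4.8],[-1.4,1.46,0,0,0,0,4.8],[-1.7,1.46,0,0,0,0,4.8],[-2.0,1.46,0,0,0,0,4.8],[-2.3,1.46,0,0,0,0,4.8],[-2.6,1.46,0,0,0,0,4.8],[-2.8,1.46,0,0,0,0,4.8],[-2.9,1.46,0,0,0,0,4.8],[-3,1.46,0,0,0,0,4.8],[-3,1.46,0,0,0,0,4.8]]]'; python3 s.py;  python3 -m pendant '[[[0,-0.5,0,0,0,0,4.8],[0,-1.46,0,0,0,0,4.8],[0,-4,0,0,0,0,4.8],[0,-8,0,0,0,0,4.8],[4,-10,0,0,0,0,4.8],[8,-10,0,0,0,0,4.8],[12,-10,0,0,0,0,4.8],[16,-10,0,0,0,0,4.8],[20,-10,0,0,0,0,4.8],[23,-10,0,0,0,0,4.8],[25,-10,0,0,0,0,4.8],[25,-10,0,0,0,0,4.8]]]'; python3 s.py; python3 -c "
from f import *
measure(save='pics/a.png'); measure(save='pics/top2.png',cams=('side','top'))"
```

```text
time: 14.2
tool_pos: [0.5247, -0.0865, 0.0669]
tool_rot: [-1.571, -0.0, -1.812]
contact_force: [-1.9, 1.0, 8.3]
opening: 0.0486
t 14.2 pos [ 0.5247 -0.0865  0.0669] A,B mm [-12.4  -9.4] z-yaw rel line -0.04 tilt [ 0. -1.  0.] F [-1.86  0.97  8.34] T [0.11 0.3  0.  ] op 0.0486
time: 15.4
tool_pos: [0.464, -0.332, 0.1666]
tool_rot: [-1.57, -0.001, -1.816]
contact_force: [-0.3, 0.6, 0.2]
opening: 0.0481
t 15.4 pos [ 0.464  -0.332   0.1666] A,B mm [ -12.8 -262.2] z-yaw rel line -0.25 tilt [ 0.001 -1.     0.   ] F [-0.29  0.61  0.23] T [-0.03 -0.02  0.05] op 0.0481
top n 683 rect c [-11.4 -18.5] [ 65.3 122.1] 89.6 zmax [0.0682 0.0708] A range [-72.   48.3] B range [-48.7  12.3]
   axis: B at A=0 -18.5 yaw rel line deg -0.28 zc 33.5 rms 3.67
side n 260 rect c [-38.4 -23.3] [71.6 64.5] 2.5 zmax [0.0677 0.0694] A range [-73.2  -2.8] B range [-54.6  -0.9]
   axis: B at A=0 -14.5 yaw rel line deg 3.52 zc 35.4 rms 5.81
side n 262 rect c [-38.2 -25. ] [62.2 71.1] 88.5 zmax [0.0677 0.0705] A range [-73.6  -3.6] B range [-54.4   3.1]
   axis: B at A=0 -16.8 yaw rel line deg 0.92 zc 34.9 rms 5.23
top n 683 rect c [-11.7 -18.3] [ 65.5 121.3] 89.9 zmax [0.0688 0.0715] A range [-72.1  48.6] B range [-48.8  12.3]
   axis: B at A=0 -18.2 yaw rel line deg -0.31 zc 33.4 rms 3.92
```

View pics/top2.png

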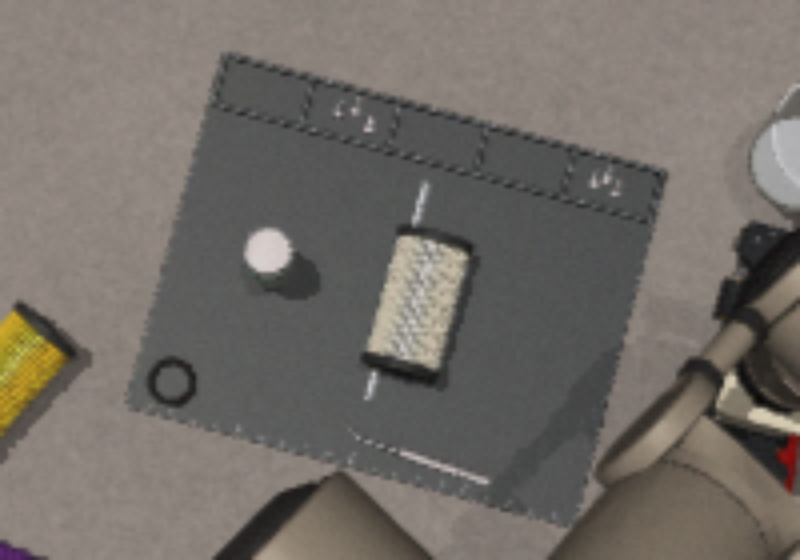

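The top view shows the filter parallel to the line, about 18 mm to its right, with the line's ends showing at (427,185) and (369,395). The jar and other things are undisturbed. That leaves two short strokes.

```bash
python3 -m pendant '[[[-2,0,0,0,0,0,4.8],[-5,0,0,0,0,0,4.8],[-9,0,0,0,0,0,4.8],[-13,0,0,0,0,0,4.8],[-17,0,0,0,0,0,4.8],[-20.5,0,0,0,0,0,4.8],[-22.8,0,0,0,0,0,4.8],[-23.9,1,0,0,0,0,4.8],[-23.9,4,0,0,0,0,4.8],[-23.9,7,0,0,0,0,4.8],[-23.9,8.5,0,0,0,0,4.8],[-23.9,8.5,0,0,0,0,4.8]]]'; python3 s.py; python3 -m pendant '[[[0,0.8,0,0,0,0,4.8],[0,1.3,0,0,0,0,4.8],[0,1.46,0,0,0,0,4.8],[0,1.46,0,0,0,0,4.8],[-0.2,1.46,0,0,0,0,4.8],[-0.4,1.46,0,0,0,0,4.8],[-0.6,1.46,0,0,0,0,4.8],[-0.8,1.46,0,0,0,0,4.8],[-1.0,1.46,0,0,0,0,4.8],[-1.2,1.46,0,0,0,0,4.8],[-1.4,1.46,0,0,0,0,4.8],[-1.6,1.46,0,0,0,0,4.8],[-1.7,1.46,0,0,0,0,4.8],[-1.8,1.46,0,0,0,0,4.8],[-1.8,1.46,0,0,0,0,4.8]]]'; python3 s.py; python3 -m pendant '[[[0,-0.5,0,0,0,0,4.8],[0,-1.46,0,0,0,0,4.8],[0.4,-1.46,0,0,0,0,4.8],[0.9,-1.46,0,0,0,0,4.8],[0.9,-1.46,0,0,0,0,4.8]]]';python3 s.py; python3 f.py
```

```text
time: 16.8
tool_pos: [0.5201, -0.0968, 0.0788]
tool_rot: [-1.576, 0.0, -1.812]
contact_force: [-0.2, -0.4, -0.4]
opening: 0.0483
t 16.8 pos [ 0.5201 -0.0968  0.0788] A,B mm [-14.4 -20.4] z-yaw rel line -0.04 tilt [-0.    -1.    -0.006] F [-0.16 -0.37 -0.36] T [ 0.01 -0.06  0.  ] op 0.0483
time: 18.3
tool_pos: [0.5266, -0.08, 0.0671]
tool_rot: [-1.57, -0.0, -1.813]
contact_force: [0.9, 0.7, 3.1]
opening: 0.0482
t 18.3 pos [ 0.5266 -0.08    0.0671] A,B mm [-12.   -2.5] z-yaw rel line -0.06 tilt [ 0.    -1.     0.001] F [0.87 0.67 3.14] T [-0.14 -0.28  0.02] op 0.0482
time: 18.8
tool_pos: [0.5238, -0.0894, 0.0814]
tool_rot: [-1.571, -0.0, -1.814]
contact_force: [0.5, -0.8, -0.7]
opening: 0.0481
t 18.8 pos [ 0.5238 -0.0894  0.0814] A,B mm [-12.5 -12.4] z-yaw rel line -0.11 tilt [ 0. -1. -0.] F [ 0.52 -0.76 -0.66] T [-0.02 -0.07 -0.01] op 0.0481Traceback (most recent call last):
  File "f.py", line 24, in <module>
    if __name__=="__main__": measure()
                             ~~~~~~~^^
  File "f.py", line 11, in measure
    i=1+np.argmax(st[1:,4]); q=l==i; X=np.c_[A[q],B[q]]*1000
        ~~~~~~~~~^^^^^^^^^^
    return _wrapfunc(a, 'argmax', axis=axis, out=out, **kwds)
    return bound(*args, **kwds)
ValueError: attempt to get argmax of an empty sequence
```

```bash
python3 -c "
from f import *
measure(cams=('side',))"
```

```text
side n 564 rect c [-12.7 -13.5] [122.   68.1] 0.2 zmax [0.0686 0.0705] A range [-73.3  47. ] B range [-46.    5.6]
   axis: B at A=0 -9.3 yaw rel line deg 0.48 zc 35.6 rms 4.68
```

```bash
python3 -m pendant '[[[0,0.8,0,0,0,0,4.8],[0,1.3,0,0,0,0,4.8],[0,1.5,0,0,0,0,4.8],[0,1.5,0,0,0,0,4.8],[-0.2,1.5,0,0,0,0,4.8],[-0.4,1.5,0,0,0,0,4.8],[-0.6,1.5,0,0,0,0,4.8],[-0.8,1.5,0,0,0,0,4.8],[-1.0,1.5,0,0,0,0,4.8],[-1.2,1.5,0,0,0,0,4.8],[-1.4,1.5,0,0,0,0,4.8],[-1.55,1.5,0,0,0,0,4.8],[-1.65,1.5,0,0,0,0,4.8],[-1.7,1.5,0,0,0,0,4.8],[-1.75,1.5,0,0,0,0,4.8],[-1.75,1.5,0,0,0,0,4.8]]]'; python3 s.py; python3 -m pendant '[[[0,-0.5,0,0,0,0,4.8],[0,-1.5,0,0,0,0,4.8],[0,-4,0,0,0,0,4.8],[0,-8,0,0,0,0,4.8],[4,-10,0,0,0,0,4.8],[8,-10,0,0,0,0,4.8],[12,-10,0,0,0,0,4.8],[16,-10,0,0,0,0,4.8],[20,-10,0,0,0,0,4.8],[23,-10,0,0,0,0,4.8],[25,-10,0,0,0,0,4.8],[25,-10,0,0,0,0,4.8]]]'; python3 s.py; python3 -c "
from f import *
measure(save='pics/top3.png',cams=('side','top','top'))"
```

```text
time: 20.5
tool_pos: [0.5283, -0.0715, 0.0669]
tool_rot: [-1.571, -0.0, -1.812]
contact_force: [-2.1, 0.8, 9.3]
opening: 0.048
t 20.5 pos [ 0.5283 -0.0715  0.0669] A,B mm [-12.5   6.1] z-yaw rel line -0.04 tilt [ 0. -1. -0.] F [-2.06  0.82  9.27] T [ 0.08  0.41 -0.09] op 0.048
time: 21.7
tool_pos: [0.4677, -0.3169, 0.1667]
tool_rot: [-1.57, -0.001, -1.816]
contact_force: [0.4, -0.1, 0.8]
opening: 0.0478
t 21.7 pos [ 0.4677 -0.3169  0.1667] A,B mm [ -12.7 -246.7] z-yaw rel line -0.25 tilt [ 0.001 -1.     0.   ] F [ 0.39 -0.1   0.83] T [ 0.02 -0.08  0.05] op 0.0478
side n 259 rect c [-37.4  -7. ] [72.2 66.9] 0.1 zmax [0.0675 0.0705] A range [-73.4  -2.2] B range [-37.4  19.3]
   axis: B at A=0 0.2 yaw rel line deg 1.43 zc 34.1 rms 5.33
top n 677 rect c [-12.   -1.7] [ 64.9 120.8] 89.0 zmax [0.0685 0.0723] A range [-71.9  47.3] B range [-31.8  29. ]
   axis: B at A=0 -1.7 yaw rel line deg -0.2 zc 33.6 rms 3.99
top n 681 rect c [-11.3  -0.5] [121.3  65. ] 0.2 zmax [0.0687 0.0717] A range [-71.7  47.6] B range [-31.9  29.2]
   axis: B at A=0 -1.4 yaw rel line deg -0.19 zc 33.8 rms 4.01
```

View pics/top3.png

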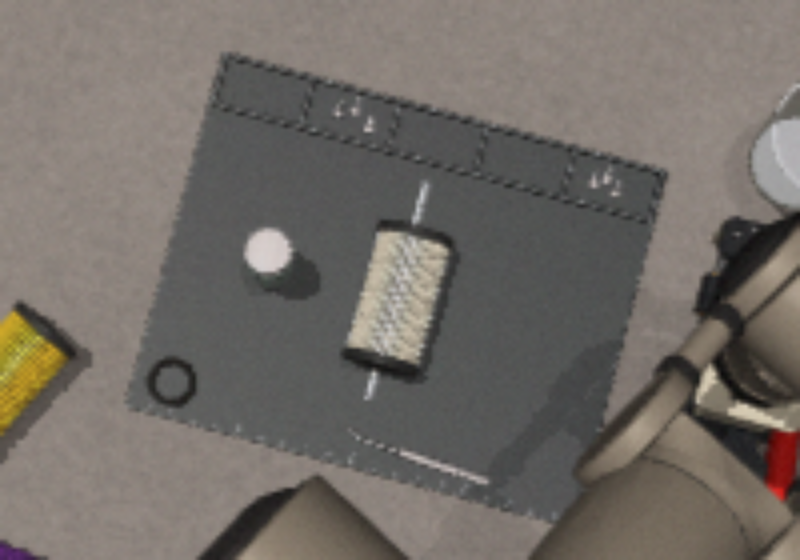

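The top view shows the line coming out from under the middle of both caps, at (418,222) and (372,385). The measured lateral error is about 1 mm and the yaw error about 0.2°. The arm is clear of everything, so I'll hand in.

```bash
python3 -c "
from s import *
robot.hand_in(); st()"
```

```text
the job is handed in; nothing more can be done
the job is handed in; nothing more can be done
```

The filter now lies along the line, and the job is handed in. I rolled it about 88 mm by its top in six light strokes. Fingertip readings between and at the ends of strokes were about 3 to 13 N, and the clock stood at about 22 s of the 67 s allowed. It rolled without slipping, about 1.94 mm of fingertip travel per mm of axis travel.

**Last checks:**
- **Across the line:** the top camera puts the filter's axis 0.5 to 1.7 mm right of the line. The side camera, which saw only part of the filter, says +0.2 mm. That is within the 2 mm calibration.
- **Angle:** by the top camera it is about 0.2° off parallel. The side camera's 1.4° comes from a partial view, so I gave it little weight.
- **Along the line:** its middle is about 12 mm nearer the robot than the line's middle. It started with that offset, and rolling cannot change it. I left it, since dragging was not allowed.
- **Other things:** the jar, gasket and pick look unmoved in the final picture, though I did not measure them. The arm partly hid the screwdriver, and the brush was out of frame. The arm went near none of them at their height.

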